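# Third hand for re-bricking a pipe-warmer shutter

### The job

I am re-bricking the shutter of the pipe warmer: pick up the half firebrick gently (soft brick crumbles, so keep the grip on it below about 50 newtons), lower it into the steel channel between the brick already cemented in there and the clamp bolt, so that it stands on the channel floor, and ease it end to end against the cemented brick without knocking it. Press it there with a steady push of about 12 newtons for at least three seconds so that I can tighten the clamp bolt, and finish while still holding it pressed: do not let go. Leave the brick offcut, the cement tin and the wrench where they are.

Things in the scene. Friction and masses are not known exactly. Their poses are not given: they have to be found in the camera images.
- half_brick: the loose half firebrick, cream soft insulating brick standing on edge on the bench: 50 mm thick (its x), 115 mm long (its y), 114 mm tall (z); origin at the centre of its underside. 0.25 to 0.43 kg. Take it from above across the 50 mm; it bears a grip of 50 N a side. Either end may go first.
- carrier: blue steel channel of the shutter, bolted to the bench, open upwards, running along its own y. Origin on the bench on the centre line, right below the free end face of the cemented brick, which fills y = -230 to 0 mm. Floor 6 mm above the bench, 60 mm wide inside; side lips 5 mm thick, 34 mm high. Bolted foot tabs reach 65 mm either side at y = -186 and +130 mm, 13 mm high.
- home (a point): where the centre of the half brick's underside belongs: on the channel floor, 6 mm above the bench, at y = +57.5 mm in the channel, axes as the channel. The half brick's y then runs along the channel; the push is along the channel's -y. All is rigid: only contacts and arm give. Brick rubs on steel with a friction of about 0.6, so pressing it down hard on the floor eats up part of the push.
- clamp_pad (a point): face of the clamp bolt's steel pressure pad, backed off, on the centre line at y = +149 mm in the channel, 40 mm above the bench. So 149 mm of channel lie free for the 115 mm brick. Pad 68 mm high; the end plate behind it (y = 158 to 166 mm) 70 mm high, bolt head out to y = +200 mm.
- seated_brick: the full-length firebrick already cemented into the channel, 50 x 230 x 114 mm (x, y, z; axes as the channel), top 120 mm above the bench; origin at the centre of its underside, at y = -115 mm in the channel. The half brick is pressed against its end face at its own y = +115 mm. Fixed.
- offcut: bystander: a quarter-brick offcut of the same brick lying flat on the bench, 57 x 114 mm (x, y) and 50 mm high; origin at the centre of its underside. Not to be used.
- cement_tin: bystander: round tin of kiln cement, 84 mm diameter, 100 mm tall, origin at the centre of its underside.
- wrench: bystander: steel wrench 200 mm long lying flat on the far side of the bench, along its own x.
Not all that is in view belongs to the job. What is shaped like the half_brick but brown, pink or purple is not meant.

How it is judged:
By the outcome, as a careful person would: the job done as asked, in the order asked, and still so for the second after the job is handed in, while the arm keeps its last pose, push and grip.
It also fails if it takes over 54 s, if anything falls off the work surface, if the arm or the gripper's body presses on something with over 40 N, if the wrist force passes 120 N, or if a joint passes its speed limit or range.

### The arm

A 6-joint arm with a two-finger parallel gripper is mounted at the origin on the work surface. World frame = base frame: x ahead of the robot, y to its left, z up, the work surface at z = 0. Lengths are in m, angles in degrees, forces in N, time in s.
With the tool pointing down it reaches from about 0.4 to 0.825 m from the base axis. Payload 7 kg.
Tool frame: the origin (TCP) lies between the finger pads; the fingertips stand ctrl.nose_length ahead of it and the grasp point (between the pads) lies 2 mm behind it (ctrl.nose_length is the distance from the TCP to the fingertips, in m); z points along the fingers, y is the line along which they close (so a half turn about z gives the same grasp; the last joint's range is limited). The gripper opens to 88 mm and grips with 3 to 60 N. Pads are 19 mm wide; open, the fingers measure 130 mm over their backs; the gripper's body (78 mm by 193 mm) begins 47 mm behind the grasp point.
Start: joints at [82.053, 20.546, 0.682, 0, -70.136, -16.507], TCP at [0.279, 0.614, 0.244] pointing down, gripper open.
Joint ranges: [-176.03, 176.03], [-82.01, 121.73], [-58.28, 71.71], [-173.87, 95.51], [-174.79, -0.11], [-173.66, 173.66]. Speed limits (degrees/s): [136.94, 136.94, 172.46, 180, 180, 180].

### API

Orientations are given as [roll, pitch, yaw] about the fixed x, y, z axes, in that order (R = Rz(yaw) Ry(pitch) Rx(roll)).
In Python, from plant import ctrl gives the robot as it stands.
- The arm moves only by the tool apply_moves, never from a script. Its argument "commands" is a list of rows, each a list of 3 entries, a list of its own where there are three numbers: the shift along the world's x, y, z in cm, then the turn about the world's z in rad, then the closure, from 0 (fully open) to 1 (shut). In form: [[[x, y, z], turn, jaw], ...]. A call has 1 to 20 rows; each row is the pose to reach, as a shift and turn from the pose commanded when the call began; what a row does not reach only later rows make up. A row lasts 1/12 s, in which the tool goes at most 41.7 mm and 7.16 degrees, less where a joint would pass 70% of its speed; a pose out of reach is approached as far as the arm can. A call with a gripper value outside its range is refused whole. The fingers move at their own pace and stop on an object; the grip force is fixed at half the most. Time passes only in rows, so rows that repeat a pose let the fingers close. It gives the time, the measured TCP pose, the force, the opening and the grip force at its end, in the units of the state.
- ctrl.get_obs(): the state, without advancing time (a new reading comes with each control period).
- ctrl.snapshot(name): name is "side" or "top" or "wrist"; returns a dict with "img" (480x640x3 uint8, red, green, blue), "fx", "fy", "cx", "cy" (pixels), "dist_coeffs" ([k1, k2, p1, p2, k3] as OpenCV has them; the pictures are not rectified), "T" (4x4, takes a point from camera to world coordinates). Camera axes: x right, y up, looking along -z (the intrinsics and any distortion apply to the point x, -y, -z); pixel columns grow to the right and rows downward; lengths in m; the calibration is good to about 2 mm. A picture is of the moment at which its call begins. There is no depth.
- ctrl.close_job(): hands the job in; it is judged then, once.
Trained networks look in a picture, given as the dict that the camera call returned (one of the last four; its "shot" number tells which), for a name from the list of things; names that differ only in an ending like _2 or _b are one class to them, and where a whole thing is asked for, a point or a joint stands for the part that bears it (a point fixed in the world has none). Each returns a list of dicts, best first, with "score" (0 to 1); they miss things now and then, are a little off and sometimes report something else, mostly with a low value. They report only what shows in the picture. A call takes as long as a camera call. They do not tell look-alikes from the thing itself.
- ctrl.search_frame(picture, target): "at" ([column, row] in pixels, amid what is visible of it).
- ctrl.spot_point(picture, target): "at" ([column, row] in pixels: a listed point, or the origin of a listed thing).
The state is a dict: "clock": time; "joint_pos": joint angles; "qvel": joint speeds; "tau": joint torques, N m; "tool_pos": TCP position; "orientation": TCP orientation; "force": force on the tool from outside, world axes, zero at the start; "moment": the same for the moment, N m; "opening": finger opening in m; "gripper_force": force on a finger pad.
Only numpy, scipy, OpenCV 4.12 (cv2) and the standard library are available. Lean on these libraries where they do the work, as an engineer would, in place of code of your own. Each camera call takes 0.05 s, during which the arm holds its last target. There are 200 camera calls.

## Working session

There is one attempt and no reset: what is moved stays moved. The work goes in short steps, Python scripts to look and compute and a tool call to move; the robot and the scene stay as the last step left them, time stands still between calls to the robot, and variables do not carry over. Pictures are saved under pics/ and viewed, at most 10 in all, crops included, and the job is handed in when it is done.

Besides the shell and the picture viewer there is one more tool, called by a JSON object that holds its "method" and its "body". apply_moves: Moves the arm, as the interface text tells. Its arguments: {"type":"object","properties":{"commands":{"type":"array"}},"required":["commands"]}

```bash
mkdir -p pics; ls; cat > h.py <<'E'
import numpy as np, cv2
from plant import ctrl
def ray(p,uv):
    K=np.array([[p["fx"],0,p["cx"]],[0,p["fy"],p["cy"]],[0,0,1]])
    x,y=cv2.undistortPoints(np.array([[uv]],float),K,np.array(p["dist_coeffs"],float))[0,0]
    T=np.array(p["T"]); return T[:3,3],T[:3,:3]@np.array([x,-y,-1])
def at_z(p,uv,z):
    o,d=ray(p,uv); return o+d*(z-o[2])/d[2]
def proj(p,X):
    T=np.array(p["T"]); K=np.array([[p["fx"],0,p["cx"]],[0,p["fy"],p["cy"]],[0,0,1]])
    c=(np.atleast_2d(X)-T[:3,3])@T[:3,:3]; c=c*[1,-1,-1]
    return cv2.projectPoints(c,np.zeros(3),np.zeros(3),K,np.array(p["dist_coeffs"],float))[0][:,0]
def save(p,n): cv2.imwrite(f"pics/{n}.png",cv2.cvtColor(p["img"],cv2.COLOR_RGB2BGR))
E
python3 - <<'E'
from h import *
print(ctrl.nose_length, ctrl.get_obs())
for n in ["top","side"]:
    p=ctrl.snapshot(n); save(p,n+"0"); print(n,np.round(p["T"],3).tolist())
    for t in ["half_brick","carrier","home","clamp_pad","seated_brick","offcut","cement_tin","wrench"]:
        for f in (ctrl.search_frame,ctrl.spot_point):
            try: print(t,f.__name__,[(np.round(r["at"],1).tolist(),round(r["score"],2),at_z(p,r["at"],0.0).round(3).tolist()) for r in f(p,t)[:3]])
            except Exception as e: print(t,e)
E
```

```text
pics
0.017 {'clock': 0.0, 'joint_pos': array([ 8.20533327e+01,  2.05911670e+01,  6.34463316e-01, -2.30445600e-02,
       -7.01355682e+01, -1.65080701e+01]), 'qvel': array([-0.04826099, -0.07613394,  0.03746612,  0.00535651, -0.03893756,
       -0.05580646]), 'tau': array([ 9.32959629e-04, -5.82719707e+01,  2.93070710e+01,  6.99750736e+00,
        6.99098004e-03, -1.50454903e-04]), 'tool_pos': array([0.27923478, 0.61402637, 0.24262173]), 'orientation': array([ 1.79905375e+02, -5.45161582e-03, -2.44625809e+01]), 'force': array([0.49221209, 0.99320397, 0.73226648]), 'moment': array([0.0429766 , 0.00033685, 0.00373175]), 'gripper_force': 0.0, 'opening': 0.0873873359242941}
top [[-0.015, 0.998, -0.064, 0.475], [-1.0, -0.015, -0.002, 0.167], [-0.003, 0.064, 0.998, 1.698], [0.0, 0.0, 0.0, 1.0]]
half_brick call [([296.0, 159.3], 0.85, [0.814, 0.229, 0.0]), ([266.8, 217.6], 0.76, [0.649, 0.313, 0.0]), ([218.8, 325.6], 0.63, [0.348, 0.449, 0.0])]
half_brick call [([221.2, 322.4], 0.91, [0.357, 0.443, 0.0]), ([295.3, 166.1], 0.85, [0.795, 0.231, 0.0]), ([273.8, 221.6], 0.79, [0.637, 0.293, 0.0]
[... 1639 characters left out ...]
[([363.6, 314.6], 0.76, [0.571, -0.071, 0.0]), ([420.5, 273.9], 0.18, [0.754, -0.031, 0.0])]
clamp_pad call [([404.2, 350.9], 0.88, [0.605, -0.197, 0.0])]
clamp_pad call [([333.9, 287.1], 0.66, [0.545, 0.03, 0.0])]
seated_brick call [([419.9, 355.6], 0.61, [0.63, -0.224, 0.0])]
seated_brick call [([414.1, 369.8], 0.78, [0.6, -0.248, 0.0]), ([315.3, 203.0], 0.25, [0.629, 0.301, 0.0])]
offcut call [([260.4, 235.7], 0.79, [0.45, 0.259, 0.0])]
offcut call [([257.2, 239.2], 0.67, [0.438, 0.252, 0.0])]
cement_tin call []
cement_tin call [([266.4, 181.0], 0.76, [0.544, 0.439, 0.0])]
wrench call [([417.3, 273.9], 0.58, [0.747, -0.027, 0.0])]
wrench call [([418.5, 274.6], 0.77, [0.748, -0.031, 0.0])]
```

View pics/top0.png

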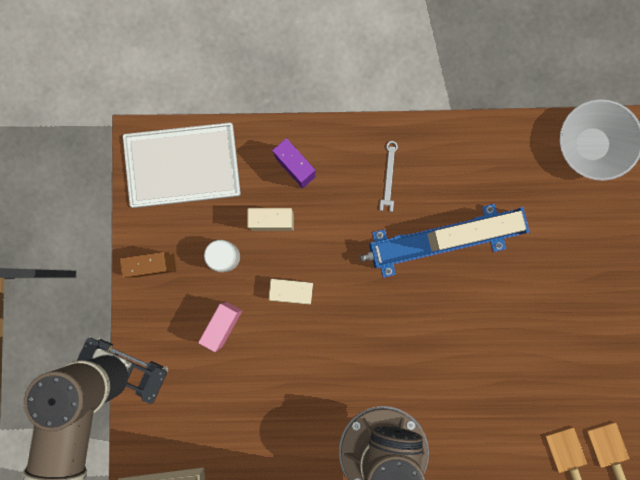

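View pics/side0.png

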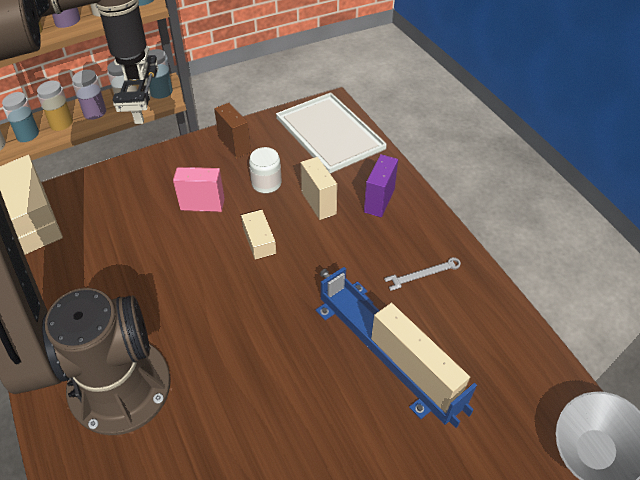

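Top view: the cream half brick is at about (270,219), with the offcut at (290,291). The channel runs from (372,255) at the clamp end to (526,215), and its cemented brick's free end is at about (432,241). The side view agrees, with the half brick at (318,187). I'll fit boxes to the cream silhouettes.

```bash
cat >> h.py <<'E'
from scipy.optimize import minimize
def box(x,y,yaw,sx,sy,z0,z1):
    c,s=np.cos(yaw),np.sin(yaw)
    return np.array([[x+c*a*sx/2-s*b*sy/2,y+s*a*sx/2+c*b*sy/2,z] for a in(-1,1) for b in(-1,1) for z in(z0,z1)])
def hullmask(p,P,S=4):
    h=cv2.convexHull(proj(p,P).astype(np.float32))[:,0]
    m=np.zeros((480,640),np.uint8); cv2.fillPoly(m,[np.round((h)*256).astype(np.int32)],255,cv2.LINE_AA,8); return m/255.
def mask(p,c,r,hl=(18,40),vmin=60,smin=15):
    hsv=cv2.cvtColor(p["img"],cv2.COLOR_RGB2HSV)
    m=cv2.inRange(hsv,(hl[0],smin,vmin),(hl[1],255,255)); m=cv2.morphologyEx(m,cv2.MORPH_CLOSE,np.ones((3,3)))
    n,l,st,ce=cv2.connectedComponentsWithStats(m); out=l==l[int(c[1]),int(c[0])]
    return out.astype(float)*(m>0)
def fit(items,x0,dims):
    # items: (picture, mask)
    f=lambda v:sum(np.abs(hullmask(p,box(v[0]/100,v[1]/100,v[2]/10,*dims))-m).sum()/m.sum() for p,m in items)
    r=min((minimize(f,[x0[0]*100+dx,x0[1]*100+dy,x0[2]*10],method="Nelder-Mead",options=dict(initial_simplex=np.array([x0[0]*100+dx,x0[1]*100+dy,x0[2]*10])+np.array([[0,0,0],[1.5,0,0],[0,1.5,0],[0,0,1.]]),maxiter=400)) for dx,dy in((0,0),(.8,.8),(-.8,.8))),key=lambda r:r.fun)
    return r.x/[100,100,10],r.fun
E
python3 - <<'E'
from h import *
t=ctrl.snapshot("top"); s=ctrl.snapshot("side")
for p,c in((t,(270,215)),(t,(480,228)),(s,(320,170)),(s,(420,345))):
    hsv=cv2.cvtColor(p["img"],cv2.COLOR_RGB2HSV); print(c,hsv[c[1],c[0]],mask(p,c,0).sum())
print("wood",cv2.cvtColor(t["img"],cv2.COLOR_RGB2HSV)[300:400:30,450:460:5].tolist())
mt,ms=mask(t,(270,215),0),mask(s,(320,170),0)
for it in([(t,mt)],[(s,ms)],[(t,mt),(s,ms)]): 
    v,e=fit(it,(.64,.30,0.0),(.05,.115,0,.114)); print("half",v.round(4),np.degrees(v[2]).round(2),round(e,3))
mt2,ms2=mask(t,(480,228),0),mask(s,(420,345),0)
for it in([(t,mt2)],[(s,ms2)],[(t,mt2),(s,ms2)]): 
    v,e=fit(it,(.61,-.26,0.25),(.05,.23,.036,.12)); print("seat",v.round(4),np.degrees(v[2]).round(2),round(e,3))
o=[]
for p,a,b in((t,mt,mt2),(s,ms,ms2)):
    i=p["img"].copy(); i[(a+b)>0]=(255,0,0); o.append(i[130:400,230:550])
cv2.imwrite("pics/m.png",cv2.resize(np.hstack(o)[...,::-1],None,fx=1.2,fy=1.2))
E
```

```text
(270, 215) [ 23  45 231] 1004.0
(480, 228) [ 23  44 231] 1876.0
(320, 170) [ 22  57 238] 4771.0
(420, 345) [ 22  57 239] 4650.0
wood [[[12, 155, 120], [13, 159, 119]], [[12, 152, 131], [12, 153, 125]], [[13, 155, 128], [13, 157, 127]], [[13, 156, 124], [13, 147, 125]]]
half [ 0.639   0.2975 -0.0318] -1.82 0.081
half [ 0.6378  0.298  -0.0762] -4.37 0.68
half [ 0.6388  0.298  -0.0407] -2.33 0.77
seat [ 0.5947 -0.2517  0.2206] 12.64 0.053
seat [ 0.5914 -0.2533  0.2024] 11.6 0.042
seat [ 0.5936 -0.2516  0.2144] 12.28 0.129
```

View pics/m.png

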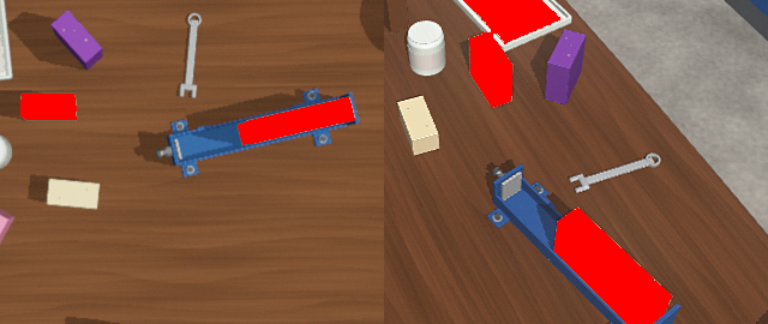

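The masks are good, except that in the side view the half brick merges with the tray. I'll move above it and refine from the wrist camera.

{"method": "apply_moves", "body": {"commands": [[[36,-31.6,0],-1.187,0],[[36,-31.6,0],-1.187,0],[[36,-31.6,0],-1.187,0],[[36,-31.6,0],-1.187,0],[[36,-31.6,0],-1.187,0],[[36,-31.6,0],-1.187,0],[[36,-31.6,0],-1.187,0],[[36,-31.6,0],-1.187,0],[[36,-31.6,0],-1.187,0],[[36,-31.6,0],-1.187,0],[[36,-31.6,0],-1.187,0],[[36,-31.6,0],-1.187,0],[[36,-31.6,0],-1.187,0],[[36,-31.6,0],-1.187,0],[[36,-31.6,0],-1.187,0],[[36,-31.6,0],-1.187,0]]}}

```text
clock: 3.13
tool_pos: [0.6388, 0.2992, 0.2437]
orientation: [180.0, 0.0, -92.4]
force: [0.6, -0.3, 0.3]
opening: 0.0874
gripper_force: 0.0
```

```bash
python3 - <<'E'
from h import *
o=ctrl.get_obs(); print(o["clock"],o["tool_pos"].round(4),o["orientation"].round(2),o["force"].round(2),np.round(o["qvel"],2))
w=ctrl.snapshot("wrist"); save(w,"w1"); print(np.round(w["T"],3).tolist())
P=box(.639,.2978,-.04,.05,.115,0,.114); print(proj(w,P).round(0).tolist())
E
```

```text
3.1333 [0.6388 0.2992 0.2437] [ 1.800e+02  1.000e-02 -9.241e+01] [ 0.57 -0.26  0.29] [ 0.49 -0.33 -0.07  0.2  -0.01  0.15]
[[-0.999, -0.042, -0.012, 0.636], [0.044, -0.957, -0.287, 0.221], [0.0, -0.287, 0.958, 0.385], [0.0, 0.0, 0.0, 1.0]]
[[345.0, 136.0], [356.0, 145.0], [343.0, 253.0], [352.0, 304.0], [291.0, 136.0], [280.0, 145.0], [293.0, 253.0], [285.0, 304.0]]
```

View pics/w1.png

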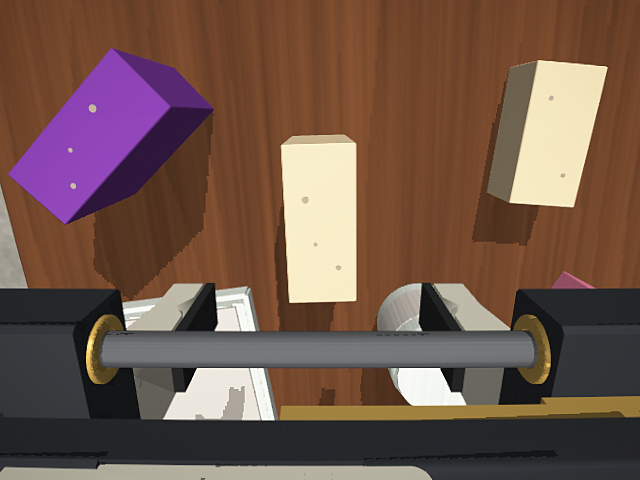

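The wrist view shows the half brick's top-face corners at (281,144), (356,143), (356,301) and (290,302), so its yaw differs slightly from my estimate.

```bash
python3 - <<'E'
from h import *
w=ctrl.snapshot("wrist")
m=mask(w,(320,220),0,hl=(17,40)); m[:, :260]=0; m[:,380:]=0
v,e=fit([(w,m)],(.639,.298,-.03),(.05,.115,0,.114)); print(v.round(4),np.degrees(v[2]),e)
hsv=cv2.cvtColor(w["img"],cv2.COLOR_RGB2HSV); t=((hsv[...,2]>225)&(m>0)).astype(np.uint8)
q=cv2.minAreaRect(cv2.findContours(t,0,1)[0][0]); 
v,e=fit([(w,t.astype(float))],(.639,.298,-.03),(.05,.115,.1139,.114)); print("topface",v.round(4),np.degrees(v[2]),e)
for c in((281,144),(356,143),(356,301),(290,302)): print(at_z(w,c,.114).round(4))
E
```

```text
[ 0.6376  0.2967 -0.0162] -0.9284785706711796 0.042051888785599595
topface [ 0.6369  0.2968 -0.0158] -0.9053947438776085 0.060265604531025446
[0.6608 0.2391 0.114 ]
[0.6116 0.2406 0.114 ]
[0.6135 0.3543 0.114 ]
[0.6621 0.353  0.114 ]
```

{"method": "apply_moves", "body": {"commands": [[[-0.18,-0.24,-2],0.025,0],[[-0.18,-0.24,-6],0.025,0],[[-0.18,-0.24,-10],0.025,0],[[-0.18,-0.24,-13],0.025,0],[[-0.18,-0.24,-15],0.025,0],[[-0.18,-0.24,-16.2],0.025,0],[[-0.18,-0.24,-16.2],0.025,0],[[-0.18,-0.24,-16.2],0.025,0],[[-0.18,-0.24,-16.2],0.025,0.25],[[-0.18,-0.24,-16.2],0.025,0.35],[[-0.18,-0.24,-16.2],0.025,0.4],[[-0.18,-0.24,-16.2],0.025,0.45],[[-0.18,-0.24,-16.2],0.025,0.5],[[-0.18,-0.24,-16.2],0.025,0.6],[[-0.18,-0.24,-16.2],0.025,0.6],[[-0.18,-0.24,-16.2],0.025,0.6],[[-0.18,-0.24,-16.2],0.025,0.6],[[-0.18,-0.24,-16.2],0.025,0.6]]}}

```text
clock: 4.73
tool_pos: [0.6376, 0.296, 0.0818]
orientation: [-180.0, -0.0, -91.0]
force: [-1.3, -1.0, 3.1]
opening: 0.05
gripper_force: 29.9
```

{"method": "apply_moves", "body": {"commands": [[[0,0,1],0,0.6],[[0,0,4],0,0.6],[[0,0,8],0,0.6],[[0,0,11],0,0.6],[[0,0,13],0,0.6],[[-1,-4,13],0.03,0.6],[[-2,-8,13],0.06,0.6],[[-3,-12,13],0.1,0.6],[[-3.8,-16,13],0.13,0.6],[[-4.7,-20,13],0.16,0.6],[[-5.6,-24,13],0.18,0.6],[[-6.6,-28,13],0.2,0.6],[[-7.5,-32,13],0.22,0.6],[[-8.2,-35,13],0.232,0.6],[[-8.5,-36.3,13],0.232,0.6],[[-8.5,-36.3,13],0.232,0.6],[[-8.5,-36.3,13],0.232,0.6],[[-8.5,-36.3,13],0.232,0.6],[[-8.5,-36.3,13],0.232,0.6]]}}

```text
clock: 6.32
tool_pos: [0.5529, -0.0661, 0.2114]
orientation: [180.0, 0.0, -77.7]
force: [0.8, -0.1, -4.3]
opening: 0.05
gripper_force: 30.0
```

```bash
python3 - <<'E'
from h import *
o=ctrl.get_obs(); print(o["clock"],o["tool_pos"].round(4),o["orientation"].round(2),o["force"].round(2),o["moment"].round(2),o["opening"])
w=ctrl.snapshot("wrist"); save(w,"w2")
print("seat",proj(w,box(.593,-.252,.214,.05,.23,.036,.12)).round(0).tolist())
x,y,z=o["tool_pos"]; print("held",proj(w,box(x,y,.214,.05,.115,z-.082,z+.032)).round(0).tolist())
E
```

```text
6.3167 [ 0.5529 -0.0661  0.2114] [ 1.7999e+02  1.0000e-02 -7.7690e+01] [ 0.76 -0.09 -4.31] [ 0.06 -0.04  0.02] 0.04995795394331336
seat [[359.0, -265.0], [377.0, -431.0], [352.0, 118.0], [364.0, 120.0], [278.0, -265.0], [260.0, -431.0], [285.0, 118.0], [274.0, 120.0]]
held [[364.0, 154.0], [411.0, 193.0], [359.0, 340.0], [389.0, 509.0], [273.0, 154.0], [228.0, 193.0], [279.0, 340.0], [250.0, 510.0]]
```

View pics/w2.png

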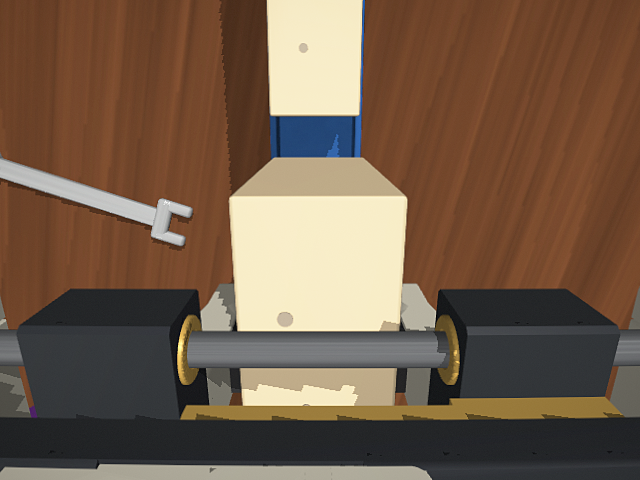

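The wrist view shows the cemented brick's end edge at (270–359,115) and the held brick's lower front edge at (276–362,157). It's about 2 mm off laterally, so I'll fit both.

```bash
python3 - <<'E'
from h import *
o=ctrl.get_obs(); x,y,z=o["tool_pos"]
w=ctrl.snapshot("wrist")
from scipy.optimize import least_squares
hsv=cv2.cvtColor(w["img"],cv2.COLOR_RGB2HSV)
m=(cv2.inRange(hsv,(17,15,120),(40,255,255))>0)
L=[];R=[];B=[]
for r in range(5,110,5):
    c=np.where(m[r,200:440])[0]+200; L.append((c.min()-.5,r)); R.append((c.max()+.5,r))
for c in range(280,350,6):
    k=np.where(~m[60:150,c])[0]; B.append((c,60+k[0]-.5))
loc=lambda uv:at_z(w,uv,.12)[:2]
L,R,B=[np.array([loc(u) for u in q]) for q in(L,R,B)]
print("width",np.linalg.norm(L.mean(0)-R.mean(0)))
def res(v):
    c,s=np.cos(v[2]),np.sin(v[2]); X=lambda P:(P-v[:2])@np.array([c,s]); Y=lambda P:(P-v[:2])@np.array([-s,c])
    xs=1 if X(L).mean()>0 else -1
    return np.r_[X(L)-xs*.025,X(R)+xs*.025,Y(B)]
v=least_squares(res,[.5685,-.1396,.214]).x; print("carrier origin",v.round(4),np.degrees(v[2]).round(2),np.abs(res(v)).max())
c,s=np.cos(v[2]),np.sin(v[2])
# held front corners at underside and at top
for uv,h in(((276,157),z-.082),((362,157),z-.082),((231,197),z+.032),((406,197),z+.032)):
    P=at_z(w,uv,h)[:2]-v[:2]; print("held corner in carrier mm",(P@[c,s]*1e3).round(1),(P@[-s,c]*1e3).round(1))
P=np.array([x,y])-v[:2]; print("tcp",(P@[c,s]*1e3).round(1),(P@[-s,c]*1e3).round(1))
print("xdir",c,s)
E
```

```text
width 0.04960349876373898
carrier origin [ 0.5717 -0.1412  0.2102] 12.05 0.00048187008553593827
held corner in carrier mm 20.7 21.8
held corner in carrier mm -26.2 21.7
held corner in carrier mm 21.8 21.2
held corner in carrier mm -26.2 21.1
tcp -2.7 77.5
xdir 0.9779827110747873 0.2086859287034207
```

{"method": "apply_moves", "body": {"commands": [[[0.34,-0.39,0],-0.0045,0.6],[[0.34,-0.39,0],-0.0045,0.6],[[0.34,-0.39,-2],-0.0045,0.6],[[0.34,-0.39,-4],-0.0045,0.6],[[0.34,-0.39,-6],-0.0045,0.6],[[0.34,-0.39,-7],-0.0045,0.6],[[0.34,-0.39,-7.5],-0.0045,0.6],[[0.34,-0.39,-7.5],-0.0045,0.6],[[0.34,-0.39,-7.5],-0.0045,0.6],[[0.34,-0.39,-7.5],-0.0045,0.6]]}}

```text
clock: 7.25
tool_pos: [0.557, -0.0708, 0.1378]
orientation: [-179.9, -0.0, -78.0]
force: [0.2, 0.4, -3.6]
opening: 0.0499
gripper_force: 30.0
```

```bash
python3 - <<'E'
from h import *
o=ctrl.get_obs(); print(o["clock"],o["tool_pos"].round(4),o["orientation"].round(2),o["force"].round(2),o["moment"].round(2))
a=ctrl.snapshot("wrist");b=ctrl.snapshot("side");
cv2.imwrite("pics/c3.png",np.hstack([a["img"][0:260,180:460],cv2.resize(b["img"][180:400,280:500],(260,260))])[...,::-1])
E
```

```text
7.25 [ 0.557  -0.0708  0.1378] [-1.7989e+02 -2.0000e-02 -7.7980e+01] [ 0.15  0.43 -3.58] [ 0.02 -0.06 -0.04]
```

View pics/c3.png

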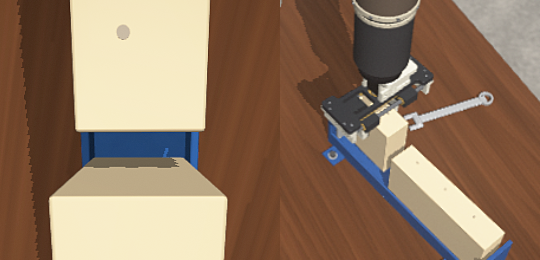

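Crop: the held brick (78–198) and the cemented brick (76–206) line up to about 1 mm, with a clear gap ahead, so I can descend.

{"method": "apply_moves", "body": {"commands": [[[0,0,-1],0,0.6],[[0,0,-2],0,0.6],[[0,0,-3],0,0.6],[[0,0,-3.8],0,0.6],[[0,0,-4.3],0,0.6],[[0,0,-4.6],0,0.6],[[0,0,-4.8],0,0.6],[[0,0,-4.8],0,0.6],[[0,0,-4.8],0,0.6]]}}

```text
clock: 8.1
tool_pos: [0.5564, -0.0708, 0.0888]
orientation: [-180.0, -0.0, -78.0]
force: [0.4, 0.3, -4.2]
opening: 0.0497
gripper_force: 30.0
```

{"method": "apply_moves", "body": {"commands": [[[0,0,-0.03],0,0.6],[[0,0,-0.06],0,0.6],[[0,0,-0.1],0,0.6],[[0,0,-0.1],0,0.6],[[0,0,-0.1],0,0.6]]}}

```text
clock: 8.52
tool_pos: [0.5563, -0.0708, 0.0881]
orientation: [-180.0, -0.0, -78.0]
force: [-1.6, 1.2, 1.8]
opening: 0.0498
gripper_force: 30.0
```

{"method": "apply_moves", "body": {"commands": [[[0,0,0.02],0,0.6],[[0.02,-0.1,0.02],0,0.6],[[0.06,-0.29,0.02],0,0.6],[[0.1,-0.49,0.02],0,0.6],[[0.15,-0.68,0.02],0,0.6],[[0.19,-0.88,0.02],0,0.6],[[0.22,-1.03,0.02],0,0.6],[[0.25,-1.17,0.02],0,0.6],[[0.25,-1.17,0.02],0,0.6],[[0.25,-1.17,0.02],0,0.6]]}}

```text
clock: 9.35
tool_pos: [0.559, -0.0827, 0.0881]
orientation: [-179.9, -0.0, -78.0]
force: [0.0, 0.7, 4.3]
opening: 0.0501
gripper_force: 30.0
```

```bash
python3 - <<'E'
from h import *
o=ctrl.get_obs(); x,y,z=o["tool_pos"]; print(o["tool_pos"].round(4),o["force"].round(2),o["orientation"].round(2))
P=np.array([x,y])-[.5717,-.1412]; c,s=.978,.2087; print("x',front y'",P@[c,s]*1e3,P@[-s,c]*1e3-56)
w=ctrl.snapshot("wrist"); cv2.imwrite("pics/c4.png",cv2.resize(w["img"][60:260,200:440],None,fx=2,fy=2)[...,::-1])
E
```

```text
[ 0.559  -0.0827  0.0881] [0.01 0.68 4.34] [-1.7995e+02 -2.0000e-02 -7.7990e+01]
x',front y' -0.19399814907814045 3.816368549798767
```

View pics/c4.png

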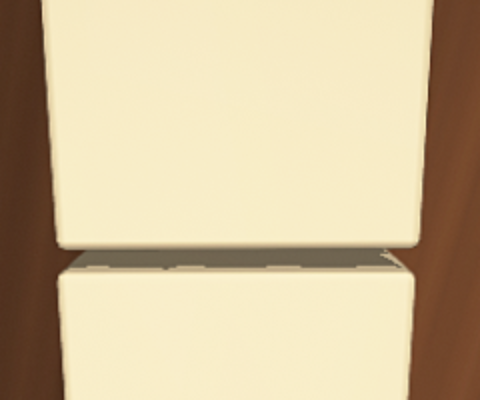

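Crop: about 24 px, or 4 mm, of gap is left, which agrees with the arithmetic. I'll ease up a little and then creep forward.

{"method": "apply_moves", "body": {"commands": [[[0,0,0.03],0,0.6],[[0,0,0.03],0,0.6],[[0.01,-0.05,0.03],0,0.6],[[0.02,-0.1,0.03],0,0.6],[[0.03,-0.15,0.03],0,0.6],[[0.04,-0.2,0.03],0,0.6],[[0.05,-0.24,0.03],0,0.6],[[0.06,-0.27,0.03],0,0.6],[[0.06,-0.27,0.03],0,0.6],[[0.06,-0.27,0.03],0,0.6]]}}

```text
clock: 10.23
tool_pos: [0.559, -0.0853, 0.0881]
orientation: [180.0, 0.0, -78.0]
force: [-0.6, 5.8, 4.5]
opening: 0.0502
gripper_force: 30.0
```

{"method": "apply_moves", "body": {"commands": [[[0,0,0.02],0,0.6],[[0,0,0.03],0,0.6],[[0,0,0.03],0,0.6],[[0,0,0.03],0,0.6],[[0,0,0.03],0,0.6]]}}

```text
clock: 10.65
tool_pos: [0.5589, -0.0854, 0.0881]
orientation: [180.0, -0.0, -78.0]
force: [0.7, 2.3, 0.3]
opening: 0.0501
gripper_force: 30.0
```

{"method": "apply_moves", "body": {"commands": [[[0,0,0.01],0,0.6],[[0.005,-0.025,0.01],0,0.6],[[0.01,-0.05,0.01],0,0.6],[[0.015,-0.075,0.01],0,0.6],[[0.015,-0.075,0.01],0,0.6],[[0.015,-0.075,0.01],0,0.6]]}}

```text
clock: 11.15
tool_pos: [0.5588, -0.0858, 0.0881]
orientation: [179.9, 0.0, -78.0]
force: [-1.4, 4.2, -2.1]
opening: 0.05
gripper_force: 30.0
```

{"method": "apply_moves", "body": {"commands": [[[0.003,-0.015,0],0,0.6],[[0.006,-0.03,0],0,0.6],[[0.006,-0.03,0],0,0.6],[[0.006,-0.03,0],0,0.6]]}}

```text
clock: 11.48
tool_pos: [0.5588, -0.0858, 0.0882]
orientation: [180.0, 0.0, -78.0]
force: [-1.6, 6.8, -0.8]
opening: 0.0501
gripper_force: 30.0
```

{"method": "apply_moves", "body": {"commands": [[[0.003,-0.015,0],0,0.6],[[0.006,-0.03,0],0,0.6],[[0.009,-0.045,0],0,0.6],[[0.011,-0.055,0],0,0.6],[[0.011,-0.055,0],0,0.6],[[0.011,-0.055,0],0,0.6],[[0.011,-0.055,0],0,0.6]]}}

```text
clock: 12.07
tool_pos: [0.5588, -0.0859, 0.0882]
orientation: [180.0, 0.1, -78.0]
force: [-2.1, 10.8, 0.2]
opening: 0.0504
gripper_force: 30.0
```

```bash
python3 - <<'E'
from h import *
F=[]
for i in range(8):
    w=ctrl.snapshot("wrist"); F.append(ctrl.get_obs()["force"])
F=np.array(F); print(F.mean(0).round(2),F.std(0).round(2),(F@[-.2087,.978,0]).round(1)); o=ctrl.get_obs(); print(o["clock"],o["tool_pos"].round(4),o["orientation"].round(2),o["moment"].round(2))
s=ctrl.snapshot("side")
cv2.imwrite("pics/c5.png",np.hstack([cv2.resize(w["img"][60:260,200:440],None,fx=1.5,fy=1.5),cv2.resize(s["img"][200:400,290:490],(300,300))])[...,::-1])
E
```

```text
[-2.9   9.98 -0.49] [0.32 0.54 0.47] [10.5 10.2 10.4 11.3 10.4  9.2 10.2 10.7]
12.4667 [ 0.5588 -0.0859  0.0881] [ 1.7995e+02  7.0000e-02 -7.7990e+01] [3.37 0.89 0.11]
```

View pics/c5.png

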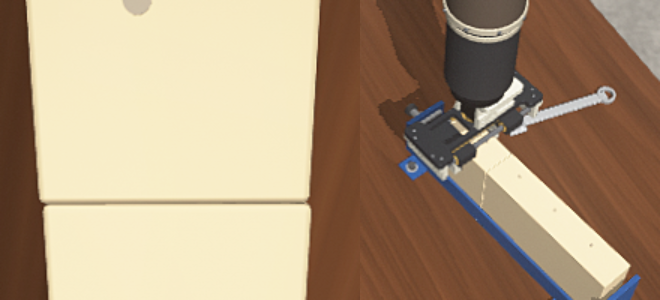

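The joint is closed, with the seam at row 203 of the crop, and the push is about 10.4 N. I'll raise it slightly and hold.

{"method": "apply_moves", "body": {"commands": [[[0.004,-0.017,0],0,0.6],[[0.007,-0.034,0],0,0.6],[[0.007,-0.034,0],0,0.6],[[0.007,-0.034,0],0,0.6],[[0.007,-0.034,0],0,0.6],[[0.007,-0.034,0],0,0.6]]}}

```text
clock: 13.02
tool_pos: [0.5588, -0.0859, 0.0882]
orientation: [180.0, 0.1, -78.0]
force: [-3.3, 12.9, 0.5]
opening: 0.0497
gripper_force: 30.0
```

```bash
cat > f.py <<'E'
from h import *
F=[]
for i in range(10):
    ctrl.snapshot("wrist"); F.append(ctrl.get_obs()["force"])
F=np.array(F); print(F.mean(0).round(2),(F@[-.2087,.978,0]).round(1),(F@[-.2087,.978,0]).mean()); o=ctrl.get_obs(); print(o["clock"],o["tool_pos"].round(4))
E
python3 f.py
```

```text
[-3.27 12.4   0.14] [12.5 11.9 14.  13.8 14.  12.4 12.6 12.2 12.3 12.5] 12.81324323671753
13.5167 [ 0.5588 -0.0859  0.0882]
```

{"method": "apply_moves", "body": {"commands": [[[0,0,0],0,0.6],[[0,0,0],0,0.6],[[0,0,0],0,0.6],[[0,0,0],0,0.6],[[0,0,0],0,0.6],[[0,0,0],0,0.6],[[0,0,0],0,0.6],[[0,0,0],0,0.6],[[0,0,0],0,0.6],[[0,0,0],0,0.6],[[0,0,0],0,0.6],[[0,0,0],0,0.6],[[0,0,0],0,0.6],[[0,0,0],0,0.6],[[0,0,0],0,0.6],[[0,0,0],0,0.6],[[0,0,0],0,0.6],[[0,0,0],0,0.6],[[0,0,0],0,0.6],[[0,0,0],0,0.6]]}}

```text
clock: 15.18
tool_pos: [0.5588, -0.0859, 0.0881]
orientation: [180.0, 0.1, -78.0]
force: [-3.7, 12.9, 0.1]
opening: 0.05
gripper_force: 30.0
```

{"method": "apply_moves", "body": {"commands": [[[0,0,0],0,0.6],[[0,0,0],0,0.6],[[0,0,0],0,0.6],[[0,0,0],0,0.6],[[0,0,0],0,0.6],[[0,0,0],0,0.6],[[0,0,0],0,0.6],[[0,0,0],0,0.6],[[0,0,0],0,0.6],[[0,0,0],0,0.6],[[0,0,0],0,0.6],[[0,0,0],0,0.6],[[0,0,0],0,0.6],[[0,0,0],0,0.6],[[0,0,0],0,0.6],[[0,0,0],0,0.6],[[0,0,0],0,0.6],[[0,0,0],0,0.6],[[0,0,0],0,0.6],[[0,0,0],0,0.6]]}}

```text
clock: 16.85
tool_pos: [0.5588, -0.0859, 0.0881]
orientation: [180.0, 0.1, -78.0]
force: [-2.8, 12.4, 0.3]
opening: 0.0498
gripper_force: 30.0
```

```bash
python3 f.py
```

```text
[-3.13 12.47  0.21] [13.3 13.2 12.1 12.9 13.1 13.  11.9 13.  13.2 12.7] 12.846527895922431
17.35 [ 0.5588 -0.0859  0.0882]
```

```bash
python3 -c "
from plant import ctrl
print(ctrl.close_job())"
```

```text
the job is handed in; nothing more can be done
None
```

The half brick stands on the channel floor, end to end against the cemented brick, and the arm is still holding it with a 30 N grip; the wrist sensor read a steady push of about 12.8 N (a little of it floor friction) for over four seconds before I handed the job in.

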